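Slide the graphite plate out over the end of the ledge

ROBOT

A 6-joint arm with a two-finger parallel gripper is mounted at the origin on the work surface. World frame = base frame: x ahead of the robot, y to its left, z up, the work surface at z = 0. Lengths are in m, angles in degrees, forces in N, time in s.
With the tool pointing down it reaches from about 0.25 to 0.725 m from the base axis. Payload 9.7 kg.
Tool frame: the origin (TCP) lies at the very end of the fingers, on their centre line; the grasp point (between the pads) lies 19 mm behind it; x points along the fingers, y is the direction in which the jaws open and shut, and the axes are right-handed (so a half turn about x gives the same grasp; the last joint's range is limited). The gripper opens to 85 mm and grips with 20 to 120 N. Pads are 22 mm wide; open, the fingers measure 114 mm over their backs; the gripper's body (76 mm by 85 mm) begins 54 mm behind the grasp point. The pads swing forward as they close: fully open they stand 13 mm farther back than shut.
Start: joints at [-68.125, 4.979, 10.078, 95.1, 0, 90], TCP at [0.205, -0.51, 0.231] pointing down, gripper open.
Joint ranges: [-179.16, 179.16], [-48.56, 103.87], [-65.8, 70.77], [-126.05, 130.52], [-82.76, 87.17], [-180, 180]. Speed limits (degrees/s): [127.2, 127.2, 147.25, 180, 180, 180].

INTERFACE

Orientations are given as [roll, pitch, yaw] about the fixed x, y, z axes, in that order (R = Rz(yaw) Ry(pitch) Rx(roll)).
In Python, from workcell import get_obs, cams, bot gives the robot as it stands.
- The arm moves only by the tool apply_moves, never from a script. Its argument "rows" is a list that holds one entry, the list of rows, each a list of 7 numbers: the shift along the tool's x, y, z in mm, then the turn, a rotation vector about the tool's x, y, z in rad, then the opening, from 0 (shut) to 1 (fully open). A call has 1 to 20 rows; each row is the pose to reach, as a shift and turn from the pose measured when the call began, along the tool's axes at that moment; what a row does not reach only later rows make up. A row lasts 1/10 s, in which the tool goes at most 50 mm and 8.59 degrees, less where a joint would pass 70% of its speed; a pose out of reach is approached as far as the arm can. A call with a gripper value outside its range is refused whole. The fingers move at their own pace and stop on an object; "newtons" is the grip in N (left out, the last holds). Time passes only in rows, so rows that repeat a pose let the fingers close. It gives the time, the measured TCP pose, the force and the opening at its end, in the units of the state.
- get_obs(): the state, without advancing time (a new reading comes with each control period).
- cams.camera(name): name is "scene" or "top" or "wrist"; returns a dict with "pixels" (420x560x3 uint8, red, green, blue), "range_z" (420x560 float32, m along the optical axis (not along the pixel's ray), 0 where there is no reading), "fx", "fy", "cx", "cy" (pixels), "eye" and "attitude" of the camera in the world. Camera axes: x right, y up, looking along -z (the intrinsics and any distortion apply to the point x, -y, -z); pixel columns grow to the right and rows downward; lengths in m; the calibration is good to about 2 mm. A picture is of the moment at which its call begins.
- bot.job_done(): hands the job in, once; it reports no verdict.
Trained networks look in a picture, given as the dict that the camera call returned (one of the last four; its "shot" number tells which), for a name from the list of things; names that differ only in an ending like _2 or _b are one class to them, and where a whole thing is asked for, a point or a joint stands for the part that bears it (a point fixed in the world has none). Each returns a list of dicts, best first, with "confidence" (0 to 1); they miss things now and then, are a little off and sometimes report something else, mostly with a low value. They report only what shows in the picture. A call takes as long as a camera call. They do not tell look-alikes from the thing itself.
- cams.find_in(label, picture): "at" ([x, y, z] in m, in world coordinates, good to about 4 mm: the middle of the surface that is visible of it).
The state is a dict: "time": time; "q": joint angles; "qd": joint speeds; "joint_efforts": joint torques, N m; "ee_pos": TCP position; "tcp_rot": TCP orientation; "wrist_force": force on the tool from outside, world axes, zero at the start; "torque": the same for the moment, N m; "opening": finger opening in m.
Only numpy, scipy, OpenCV 4.12 (cv2) and the standard library are available. Lean on these libraries where they do the work, as an engineer would, in place of code of your own. Each camera call takes 0.05 s, during which the arm holds its last target.

TASK

With the fingertips, push the flat graphite plate along the steel ledge towards the burner until about a third of its length sticks out past that end of the ledge, so that the glassworker can get hold of its edge. Leave it lying flat and square on the ledge, with its other edges within the ledge; only slide it, do not pick it up or let it tip off. Do not disturb the other things on the bench or touch the burner, and draw the hand clear at the end.

Things in the scene. Friction and masses are not known exactly. Their poses are not given: they have to be found in the camera images.
- ledge: Fixed pale metal ledge on four feet; may be touched. Flat top 400 mm long (its y, -200 to 200) and 150 mm deep (its x, -75 front to 75 back), 60 mm above the bench, 5 mm thick. Both ends and the front are open, with no lip; along the back a 3 mm thick upstand rises 20 mm above the top. Origin: on the bench under the middle of the top; z up. Turned up to 15 degrees.
- plate: Loose flat dark grey graphite plate (marver), 130 mm long (its y), 100 mm wide (its x), 8 mm thick, about 0.19 kg, lying on the ledge near its middle, its length roughly along it but up to 13 degrees askew. Origin: centre of its underside, 60 mm above the bench; its y points roughly as the ledge's y. Slides with dry friction; tips off if its centre passes the ledge's end.
- burner: Fixed bench burner in line with the ledge, its foot's centre 140 to 180 mm beyond one of the ledge's two ends (either): round iron foot 110 mm across, stem, brass barrel tilted up with a steel nozzle towards the far side, about 170 mm high. Do not touch. Origin: centre of the foot's underside, on the bench. The plate goes to the ledge's end on this side.
- tool_block: Loose dark wooden block 60 x 100 mm, 65 mm high, with four thin upright hand tools, 155 mm high in all, standing on the bench beyond the other end of the ledge. Leave alone. Origin: centre of its underside.
- jar: Loose amber glass jar with metal cap, 52 mm across, 75 mm high, on the bench in front of the ledge (robot's side). Leave alone. Origin: centre of its underside.
- mould: Loose dark graphite block mould 50 x 50 x 34 mm high with a round hollow on top, on the bench in front of the ledge. Leave alone. Origin: centre of its underside.
- paddle: Loose shaping paddle lying on the bench behind the ledge: graphite head 45 x 80 mm, wooden handle, 215 mm long along its y (from -120 to +95 mm), 16 mm high. Leave alone. Origin: on the bench, between head and handle.
Things that resemble listed ones, but are neither listed nor needed, are in the scene too. What is shaped like the plate but yellow is not meant. Leave any red look-alike of the burner alone.

How it is judged (in metres and radians):
At the end, for the whole second after the job is handed in: The plate lies still and flat on the ledge, square to it within about 7 degrees, its burner-side end sticking out 30 to 56 mm (about a third of its 130 mm) past the end of the ledge nearest the burner, its long edges within the ledge's depth (at most about 6 mm over the front) (((y of burner in the frame of ledge above 0 m and y of plate in the frame of ledge between 0.165 and 0.191 m) or (y of burner in the frame of ledge below 0 m and y of plate in the frame of ledge between -0.191 and -0.165 m)) and x of plate in the frame of ledge between -0.031 and 0.031 m and z of plate in the frame of ledge between 0.057 and 0.063 m and angle between plate's own z axis and vertical below 0.04 rad and angle between the y axis of plate and the y axis of ledge, either way round below 0.13 rad and linear speed of plate below 0.01 m/s); the robot touches nothing.
It fails at once if the plate is lifted off the ledge (z of plate in the frame of ledge above 0.072 m).
It fails at once if the plate tips or falls off the ledge (angle between plate's own z axis and vertical above 0.2 rad or z of plate in the frame of ledge below 0.05 m).
It fails at once if the tool block or paddle is disturbed (distance of any of tool_block, paddle from where it was at the start of the episode above 0.015 m or angle between any of tool_block, paddle's own z axis and vertical above 0.3 rad).
It fails at once if the jar or mould is disturbed (distance of any of jar, mould from where it was at the start of the episode above 0.015 m or angle between any of jar, mould's own z axis and vertical above 0.3 rad).
It fails at once if the robot knocks the burner (contact force between any of the fingers, the arm and burner above 0.5 N).
It also fails if it takes over 43 s, if anything falls off the work surface, if the arm or the gripper's body presses on something with over 40 N, if the wrist force passes 120 N, or if a joint passes its speed limit or range.

## Working session

There is one attempt and no reset: what is moved stays moved. The work goes in short steps, Python scripts to look and compute and a tool call to move; the robot and the scene stay as the last step left them, time stands still between calls to the robot, and variables do not carry over. Pictures are saved under pics/ and viewed, and the job is handed in when it is done.

Besides the shell and the picture viewer there is one more tool, called in YAML: its name, and indented under it one key for each argument. apply_moves: Moves the arm, as the interface text tells. Its arguments: {"type":"object","properties":{"rows":{"type":"array"},"newtons":{"type":"number"}},"required":["rows"]}

```bash
mkdir -p pics; ls
cat > h.py <<'E'
import numpy as np,cv2
from scipy.spatial.transform import Rotation as R
from workcell import get_obs,cams,bot
def save(p,n): cv2.imwrite('pics/'+n+'.png',p['pixels'][:,:,::-1])
E
python3 - <<'E'
from h import *
o=get_obs();print(o)
for n in ['scene','top']:
    p=cams.camera(n);save(p,n+'1');np.savez(n+'1.npz',**{k:v for k,v in p.items()})
    print(n,{k:v for k,v in p.items() if k not in('pixels','range_z')})
    for l in ['ledge','plate','burner','tool_block','jar','mould','paddle']:
        print(l,[(np.round(d['at'],3).tolist(),round(d['confidence'],2)) for d in cams.find_in(l,p)])
E
```

```text
pics
{'time': 0.0, 'q': array([-6.81249065e+01,  5.01167302e+00,  1.00354076e+01,  9.51007627e+01,
       -1.68799210e-03,  9.00023262e+01]), 'qd': array([ 0.04095953, -0.00696595,  0.00062173,  0.02913116, -0.02341066,
       -0.02709388]), 'joint_efforts': array([ 1.32269747e-04, -5.20385957e+01,  4.64804471e+01,  1.63541478e-02,
       -1.01699211e-04, -8.63752632e-06]), 'ee_pos': array([ 0.20482722, -0.51018695,  0.23058612]), 'tcp_rot': array([-88.74229806,  89.92295334, 113.13047034]), 'wrist_force': array([ 0.94467301,  0.28823102, -0.52267281]), 'torque': array([-0.01959021, -0.01235026,  0.02040317]), 'opening': 0.08502910907980185}
scene {'fx': 382.16996011815445, 'fy': 382.16996011815445, 'cx': 275.5861536146213, 'cy': 203.90328042799115, 'eye': array([ 1.29296541e+00, -6.08815104e-04,  7.89079617e-01]), 'attitude': array([45.51629936, -0.56109875, 91.26740527]), 'shot': 1}
ledge [([0.613, -0.068, 0.062], 0.91)]
plate [([0.454, 0.226, 0.009], 0.93), ([0.605, 0.013, 0.07], 0.83), ([0.798, 0.273, 0.014], 0.83)]
burner [([0.53, -0.364, 0.024], 0.82), ([0.327, -0.45, 0.023], 0.73)]
tool_block [([0.658, 0.304, 0.068], 0.83)]
jar [([0.476, 0.047, 0.055], 0.82)]
mould [([0.437, -0.129, 0.034], 0.59)]
paddle [([0.764, 0.031, 0.011], 0.79)]
top {'fx': 418.88159647282527, 'fy': 418.88159647282527, 'cx': 279.9173262114984, 'cy': 211.21237083633042, 'eye': array([3.70495534e-01, 1.19074634e-04, 1.23952082e+00]), 'attitude': array([  8.29929153,   0.12055234, -90.1376318 ]), 'shot': 2}
ledge [([0.584, -0.077, 0.059], 0.97)]
plate [([0.79, 0.267, 0.008], 0.85), ([0.451, 0.23, 0.016], 0.83), ([0.594, 0.018, 0.069], 0.79)]
burner [([0.512, -0.361, 0.086], 0.71), ([0.315, -0.444, 0.07], 0.7)]
tool_block [([0.628, 0.308, 0.066], 0.9), ([0.451, 0.046, 0.077], 0.3)]
jar [([0.455, 0.047, 0.076], 0.51)]
mould [([0.43, -0.127, 0.033], 0.66)]
paddle [([0.759, 0.033, 0.013], 0.89)]
```

View pics/scene1.png

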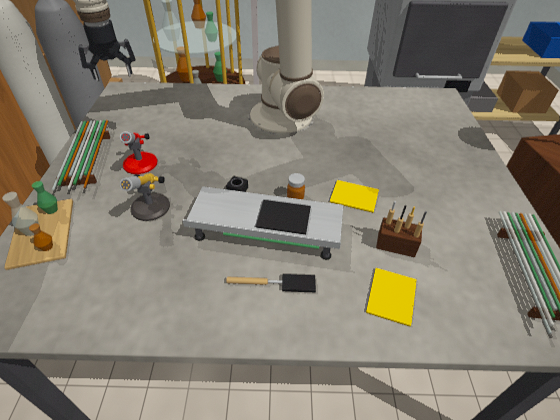

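View pics/top1.png

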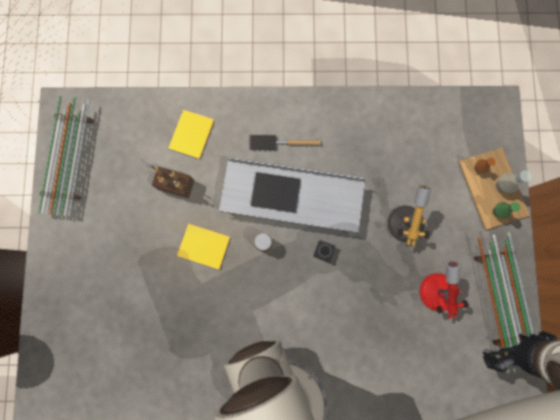

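The scene and top pictures agree. The burner (brass, dark foot) is at the ledge's right end in the top view, around px (405,222), towards -y. The red look-alike is at (440,293). The plate is at (275,192) on the ledge, the jar at (263,242), the mould at (325,252) and the tool block at (172,182). Next I'll measure the poses from depth.

```bash
cat >> h.py <<'E'
def cloud(p):
    z=p['range_z'];h,w=z.shape
    u,v=np.meshgrid(np.arange(w),np.arange(h))
    X=(u-p['cx'])/p['fx']*z;Y=-(v-p['cy'])/p['fy']*z
    P=np.stack([X,Y,-z],-1)
    r=R.from_euler('xyz',np.asarray(p['attitude']),degrees=True).as_matrix()
    W=P@r.T+np.asarray(p['eye']); W[z==0]=np.nan
    return W
def rect(pts):
    (c,s,a)=cv2.minAreaRect((pts*1000).astype(np.float32))
    b=cv2.boxPoints((c,s,a))
    e=b[1]-b[0];f=b[2]-b[1]
    L=e if np.linalg.norm(e)>np.linalg.norm(f) else f
    if L[1]<0:L=-L
    # yaw of y axis along L
    return np.array(c)/1000,np.sort(s),np.degrees(np.arctan2(-L[0],L[1]))
def plate_ledge(p,verbose=True,zoff=0):
    W=cloud(p);g=p['pixels'].astype(int);V=g.mean(-1)
    reg=(abs(W[...,0]-.58)<.16)&(W[...,1]>-.34)&(W[...,1]<.22)
    top=reg&(W[...,2]>.048)&(W[...,2]<.078)
    n,l,st,_=cv2.connectedComponentsWithStats(top.astype(np.uint8))
    k=1+np.argmax(st[1:,4]);top=l==k
    dark=top&(V<80)
    dark=cv2.morphologyEx(dark.astype(np.uint8),cv2.MORPH_OPEN,np.ones((3,3)))
    n,l,st,_=cv2.connectedComponentsWithStats(dark);k=1+np.argmax(st[1:,4]);dark=l==k
    if verbose: print('z ledge',np.nanmedian(W[top&~dark][:,2]),'z plate',np.nanmedian(W[dark][:,2]))
    lt=W[top][:,:2];pt=W[dark][:,:2]
    return rect(lt),rect(pt),top,dark,W
E
python3 - <<'E'
from h import *
for n in ['top1','scene1']:
    p=dict(np.load(n+'.npz'))
    L,P,t,d,W=plate_ledge(p)
    print(n,'L',L,'P',P)
    im=p['pixels'].copy();im[t]=im[t]//2+[0,100,0];im[d]=[255,0,0]
    cv2.imwrite('pics/m_%s.png'%n,im[:,:,::-1])
E
```

```text
z ledge 0.06039458613636528 z plate 0.06816001686948647
top1 L (array([ 0.58924066, -0.03131683]), array([154.31088257, 400.53018188]), np.float32(-8.967824)) P (array([0.59643262, 0.01465895]), array([ 94.93889618, 123.49341583]), np.float32(-8.531118))
z ledge 0.061867749387688686 z plate 0.06956360897961489
scene1 L (array([ 0.59187909, -0.03641519]), array([158.6902771 , 400.14434814]), np.float32(-8.894675)) P (array([0.60160791, 0.01142673]), array([ 99.38693237, 129.02210999]), np.float32(-9.122564))
```

Run:
```python
import cv2,numpy as np
a=cv2.imread('pics/m_top1.png')[130:290,180:460];b=cv2.imread('pics/m_scene1.png')[150:310,80:360]
cv2.imwrite('pics/mm.png',cv2.resize(np.vstack([a,b]),None,fx=1.8,fy=1.8))
```

```text
(no output)
```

View pics/mm.png

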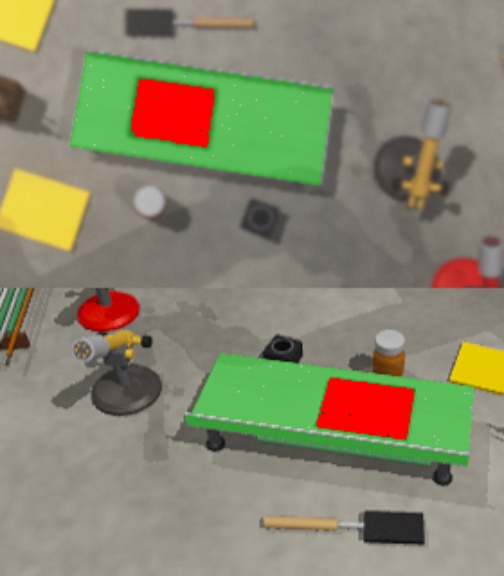

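```bash
cat >> h.py <<'E'
L0=np.array([.5900,-.0335]);YAW=-8.93
ex=np.array([np.cos(np.radians(YAW)),np.sin(np.radians(YAW))]);ey=np.array([-ex[1],ex[0]])
def led(x,y,z): return np.r_[L0+x*ex+y*ey,z]
def toled(w): d=np.asarray(w)[:2]-L0;return d@ex,d@ey
def Rt(sign=1):
    X=np.array([0,0,-1.]);Y=sign*np.r_[ex,0];return np.stack([X,Y,np.cross(X,Y)],1)
def rel(target,Rm=None,o=None):
    o=o or get_obs();Rc=R.from_euler('xyz',o['tcp_rot'],degrees=True).as_matrix()
    d=Rc.T@(np.asarray(target)-o['ee_pos'])*1000
    rv=R.from_matrix(Rc.T@(Rm if Rm is not None else Rc)).as_rotvec()
    return np.round(d,1),np.round(rv,4)
E
python3 - <<'E'
from h import *
o=get_obs();print(R.from_euler('xyz',o['tcp_rot'],degrees=True).as_matrix().round(3))
for s in(1,-1):
  print(s,rel(led(0.001,.15,.28),Rt(s),o),rel([.36,-.27,.29],Rt(s),o), led(0.001,.15,.28))
E
```

```text
[[ 0.     0.373 -0.928]
 [-0.    -0.928 -0.373]
 [-1.     0.    -0.   ]]
1 (array([ -48.7, -427.4, -612.7]), array([-1.0332, -0.    , -0.    ])) (array([ -58.7, -165.3, -233.5]), array([-1.0332, -0.    , -0.    ])) [0.61427203 0.11452658 0.28      ]
-1 (array([ -48.7, -427.4, -612.7]), array([ 2.1084, -0.    ,  0.    ])) (array([ -58.7, -165.3, -233.5]), array([ 2.1084, -0.    ,  0.    ])) [0.61427203 0.11452658 0.28      ]
```

apply_moves:
  rows:
    - [[-50,0,0,0,0,0,0.6],[-55,-27,-39,-0.1,0,0,0.6],[-55,-54,-77,-0.2,0,0,0.6],[-55,-81,-116,-0.3,0,0,0.6],[-55,-108,-155,-0.4,0,0,0.6],[-55,-135,-193,-0.5,0,0,0.6],[-55,-162,-232,-0.6,0,0,0.6],[-55,-189,-271,-0.7,0,0,0.6],[-55,-216,-310,-0.8,0,0,0.6],[-55,-243,-348,-0.9,0,0,0.6],[-55,-270,-387,-1.0,0,0,0.6],[-55,-297,-426,-1.033,0,0,0.6],[-55,-324,-464,-1.033,0,0,0.6],[-55,-351,-503,-1.033,0,0,0.6],[-52,-378,-542,-1.033,0,0,0.6],[-50,-405,-580,-1.033,0,0,0.6],[-49,-420,-602,-1.033,0,0,0.6],[-49,-427,-613,-1.033,0,0,0.6],[-49,-427,-613,-1.033,0,0,0.6],[-49,-427,-613,-1.033,0,0,0.6]]

```text
time: 2.8
ee_pos: [0.6145, 0.114, 0.2801]
tcp_rot: [-49.4, 90.0, -148.3]
wrist_force: [0.1, -0.9, 1.3]
opening: 0.0516
```

Run:
```python
from h import *
o=get_obs();print(o['time'],o['ee_pos'],o['tcp_rot'],o['wrist_force'],o['opening'],toled(o['ee_pos']))
print(rel(led(.001,.15,.09),Rt(),o))
p=cams.camera('wrist');save(p,'w1')
W=cloud(p);z=W[...,2];m=(z>.05)&(z<.08)
print(p['range_z'].shape)
try:
  L,P,t,d,W=plate_ledge(p);print(L,P)
except Exception as e:print(e)
```

```text
2.8 [0.61451213 0.11402445 0.28010352] [ -49.38867301   89.96656907 -148.31111392] [ 0.08626964 -0.91949823  1.26432943] 0.05163733085713242 (np.float64(0.001315139792763456), np.float64(0.14954122931835617))
(array([190.1,  -0.2,  -0.5]), array([0.0001, 0.0004, 0.0004]))
(420, 560)
z ledge 0.06030874203596992 z plate 0.06828494298816173
(array([0.5984295 , 0.01076503]), array([151.25239563, 309.46875   ]), np.float32(-9.143096)) (array([0.60004077, 0.01086731]), array([ 99.22580719, 135.89282227]), np.float32(-9.266786))
```

View pics/w1.png

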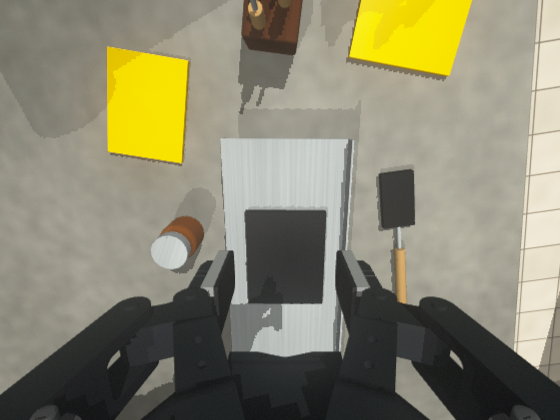

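Run:
```python
from h import *
p=cams.camera('wrist')
L,P,t,d,W=plate_ledge(p)
q=(W[...,:2]-L0)
X=q@ex;Y=q@ey
print('plate',np.percentile(X[d],[.5,99.5]),np.percentile(Y[d],[.5,99.5]))
m=t&(abs(X)<.05)
print('ledge y end',np.nanmax(Y[m]),'x',np.percentile(X[t],[.2,99.8]))
for u in (250,285,320):
  print(u,[(v,round(X[v,u],3),round(Y[v,u],3),round(W[v,u,2],3),int(p['pixels'][v,u].mean())) for v in (136,138,139,141,206,208,209,210,212,300,303,306)])
```

```text
z ledge 0.06031793111073891 z plate 0.06828282952741105
plate [-0.04581416  0.05196652] [-0.01551049  0.11313788]
ledge y end 0.199066645318647 x [-0.07331813  0.07640971]
250 [(136, np.float64(-0.044), np.float64(0.198), np.float64(0.001), 144), (138, np.float64(-0.038), np.float64(0.199), np.float64(0.06), 185), (139, np.float64(-0.038), np.float64(0.198), np.float64(0.058), 202), (141, np.float64(-0.038), np.float64(0.195), np.float64(0.059), 202), (206, np.float64(-0.041), np.float64(0.116), np.float64(0.06), 177), (208, np.float64(-0.041), np.float64(0.114), np.float64(0.061), 169), (209, np.float64(-0.04), np.float64(0.113), np.float64(0.062), 119), (210, np.float64(-0.04), np.float64(0.113), np.float64(0.067), 68), (212, np.float64(-0.04), np.float64(0.111), np.float64(0.069), 69), (300, np.float64(-0.044), np.float64(-0.012), np.float64(0.069), 53), (303, np.float64(-0.045), np.float64(-0.022), np.float64(0.061), 100), (306, np.float64(-0.045), np.float64(-0.028), np.float64(0.06), 119)]
285 [(136, np.float64(0.003), np.float64(0.198), np.float64(0.001), 153), (138, np.float6
[... 871 characters left out ...]
4(0.06), 185), (139, np.float64(0.044), np.float64(0.198), np.float64(0.062), 205), (141, np.float64(0.044), np.float64(0.196), np.float64(0.06), 206), (206, np.float64(0.047), np.float64(0.116), np.float64(0.06), 182), (208, np.float64(0.046), np.float64(0.114), np.float64(0.062), 174), (209, np.float64(0.046), np.float64(0.113), np.float64(0.062), 121), (210, np.float64(0.046), np.float64(0.113), np.float64(0.067), 67), (212, np.float64(0.046), np.float64(0.111), np.float64(0.067), 67), (300, np.float64(0.05), np.float64(-0.013), np.float64(0.068), 58), (303, np.float64(0.051), np.float64(-0.021), np.float64(0.062), 142), (306, np.float64(0.051), np.float64(-0.027), np.float64(0.06), 201)]
```

The wrist camera agrees with the ledge frame to about 1 mm. The plate is at ledge (0.002, 0.048), its near edge is at y = 0.113, and it's square. I'll descend now.

apply_moves:
  rows:
    - [[40,0,0,0,0,0,0.6],[80,0,0,0,0,0,0.6],[120,0,0,0,0,0,0.6],[160,0,0,0,0,0,0.6],[185,0,0,0,0,0,0.6],[200,0,0,0,0,0,0.6],[208,0,0,0,0,0,0.6],[211,0,0,0,0,0,0.6],[211,0,0,0,0,0,0.6]]

```text
time: 3.8
ee_pos: [0.6149, 0.1133, 0.0708]
tcp_rot: [104.6, 89.9, 5.6]
wrist_force: [0.2, -0.4, 0.2]
opening: 0.0516
```

Run:
```python
from h import *
o=get_obs();print(o['ee_pos'],o['wrist_force'],o['opening'],toled(o['ee_pos']))
p=cams.camera('wrist');save(p,'w2')
W=cloud(p)
# finger tip points: within tool region, compute ledge coords & z
q=W[...,:2]-L0;X=q@ex;Y=q@ey;z=W[...,2]
for s in(-1,1):
  m=(X*s>.015)&(X*s<.065)&(Y>.12)&(Y<.17)&(z>.064)&(z<.12)
  print(s,m.sum(),np.nanmin(z[m]) if m.any() else '',np.percentile(z[m],[1,5]) if m.any() else '',np.percentile(X[m],[1,99]),np.percentile(Y[m],[1,99]))
p=cams.camera('scene');save(p,'s2')
im=p['pixels'][120:280,160:380];cv2.imwrite('pics/s2c.png',cv2.resize(im[:,:,::-1],None,fx=3.5,fy=3.5))
```

```text
[0.61492635 0.11328536 0.07081541] [ 0.17391052 -0.39756964  0.19789141] 0.05158979316200902 (np.float64(0.0018390676636793862), np.float64(0.148875394224965))
-1 2271 0.07367925379092186 [0.07612967 0.08048036] [-0.04399864 -0.02258895] [0.13927848 0.16300469]
1 2251 0.07416293661868617 [0.07634981 0.08049328] [0.02817875 0.04922604] [0.13906202 0.16287481]
```

View pics/w2.png

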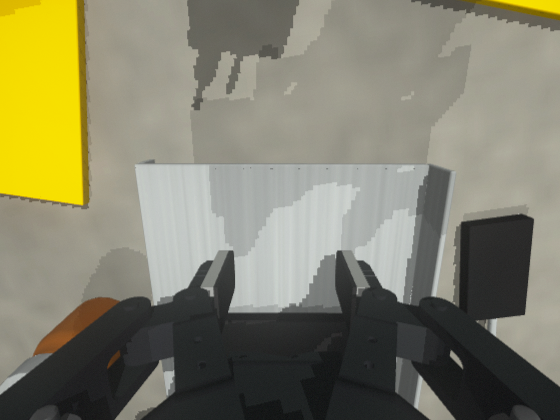

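View pics/s2c.png

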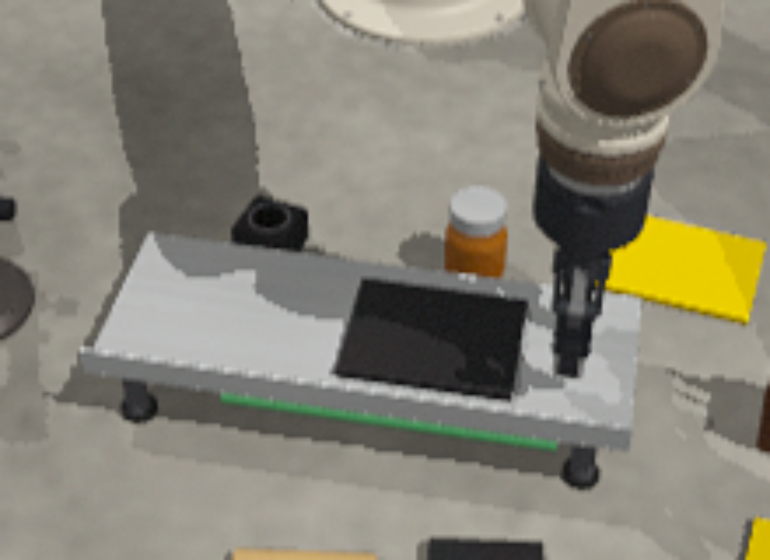

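The pictures show the fingertips over the bare ledge, behind the plate and clear of the jar. I'll feel for the ledge surface.

apply_moves:
  rows:
    - [[2,0,0,0,0,0,0.6],[4,0,0,0,0,0,0.6],[6,0,0,0,0,0,0.6],[8,0,0,0,0,0,0.6],[8,0,0,0,0,0,0.6]]

```text
time: 4.4
ee_pos: [0.6149, 0.1135, 0.0627]
tcp_rot: [105.7, 89.9, 6.7]
wrist_force: [-0.2, -0.3, -0.4]
opening: 0.0514
```

apply_moves:
  rows:
    - [[1,0,0,0,0,0,0.6],[2,0,0,0,0,0,0.6],[2,0,0,0,0,0,0.6]]

```text
time: 4.7
ee_pos: [0.6148, 0.1134, 0.0605]
tcp_rot: [103.8, 89.9, 4.8]
wrist_force: [-0.2, 0.3, -0.4]
opening: 0.0512
```

apply_moves:
  rows:
    - [[1,0,0,0,0,0,0.6],[1,0,0,0,0,0,0.6]]

```text
time: 4.9
ee_pos: [0.6148, 0.1134, 0.0594]
tcp_rot: [100.9, 89.9, 1.9]
wrist_force: [0.4, 0.4, 0.3]
opening: 0.0513
```

apply_moves:
  rows:
    - [[1,0,0,0,0,0,0.6],[1,0,0,0,0,0,0.6]]

```text
time: 5.1
ee_pos: [0.6147, 0.1134, 0.0582]
tcp_rot: [100.8, 89.9, 1.8]
wrist_force: [0.1, 1.2, -0.5]
opening: 0.0515
```

Run:
```python
from h import *
o=get_obs();print(o['time'],o['ee_pos'],o['wrist_force'],o['opening'],toled(o['ee_pos']))
p=cams.camera('wrist');save(p,'w3')
W=cloud(p)
q=W[...,:2]-L0;X=q@ex;Y=q@ey;z=W[...,2]
for s in(-1,1):
  m=(X*s>.015)&(X*s<.065)&(Y>.12)&(Y<.17)&(z>.0615)&(z<.12)
  print(s,m.sum(),np.sort(z[m])[:10],np.percentile(z[m],[1,5]))
```

```text
5.1 [0.61472744 0.11338997 0.05822045] [ 0.08555016  1.20560105 -0.48704404] 0.05147674465484683 (np.float64(0.001626325839814183), np.float64(0.14894785466944244))
-1 6664 [0.06150221 0.06150272 0.06150312 0.06150341 0.06150352 0.06150672
 0.06150718 0.06150887 0.06151289 0.06151297] [0.06177052 0.07167209]
1 6690 [0.06150687 0.06150836 0.06150876 0.06151301 0.06151416 0.06151481
 0.06152075 0.06152095 0.06152218 0.06152255] [0.06164368 0.07012108]
```

No contact yet, and the tips sit about 2 mm above the ledge, against a plate 8 mm thick. I'll push along tool +z (towards the burner), slowly at first.

apply_moves:
  rows:
    - [[0,0,8,0,0,0,0.6],[0,0,16,0,0,0,0.6],[0,0,21,0,0,0,0.6],[0,0,24,0,0,0,0.6],[0,0,27,0,0,0,0.6],[0,0,30,0,0,0,0.6],[0,0,34,0,0,0,0.6],[0,0,39,0,0,0,0.6],[0,0,44,0,0,0,0.6],[0,0,49,0,0,0,0.6],[0,0,54,0,0,0,0.6],[0,0,59,0,0,0,0.6],[0,0,64,0,0,0,0.6],[0,0,69,0,0,0,0.6],[0,0,74,0,0,0,0.6],[0,0,78,0,0,0,0.6],[0,0,80,0,0,0,0.6],[0,0,80,0,0,0,0.6]]

```text
time: 6.95
ee_pos: [0.6021, 0.0339, 0.0581]
tcp_rot: [77.4, 89.9, -21.6]
wrist_force: [-0.6, -0.5, 0.5]
opening: 0.0511
```

```bash
cat >> h.py <<'E'
def meas(p):
    W=cloud(p);g=p['pixels'].astype(int).mean(-1)
    q=W[...,:2]-L0;X=q@ex;Y=q@ey;z=W[...,2]
    m=(g<85)&(z>.060)&(z<.075)&(abs(X)<.07)&(Y>-.3)&(Y<.2)
    m=cv2.morphologyEx(m.astype(np.uint8),cv2.MORPH_OPEN,np.ones((3,3)))
    n,l,st,_=cv2.connectedComponentsWithStats(m);k=1+np.argmax(st[1:,4]);m=l==k
    r=rect(np.stack([X[m],Y[m]],-1))
    print('plate in ledge: c',r[0].round(4),'size',r[1],'yaw',round(float(r[2]),2),'zmed',np.median(z[m]).round(4),'ext',np.percentile(X[m],[.5,99.5]).round(4),np.percentile(Y[m],[.5,99.5]).round(4))
    return m
E
python3 - <<'E'
from h import *
o=get_obs();print(o['time'],o['ee_pos'],o['wrist_force'],toled(o['ee_pos']))
print(rel(led(.0016,-.102,.0582),Rt(),o))
for n in('scene','top'):
    p=cams.camera(n);save(p,n+'4');m=meas(p)
    if n=='scene':cv2.imwrite('pics/s4c.png',cv2.resize(p['pixels'][120:280,100:340,::-1],None,fx=3.3,fy=3.3))
E
```

```text
6.95 [0.60211564 0.03392478 0.05812147] [-0.59676666 -0.52959562  0.51578897] (np.float64(0.0015025868953991656), np.float64(0.06848819221923658))
(array([ -0. ,   0.3, 170.5]), array([-0.0014,  0.0002, -0.0009]))
plate in ledge: c [ 0.0033 -0.009 ] size [103.45822906 129.22297668] yaw 0.62 zmed 0.0695 ext [-0.0454  0.0538] [-0.0724  0.0547]
plate in ledge: c [-0.0023 -0.0337] size [73.27870178 97.84642029] yaw -87.51 zmed 0.0683 ext [-0.0499  0.0458] [-0.0692  0.0032]
```

View pics/s4c.png

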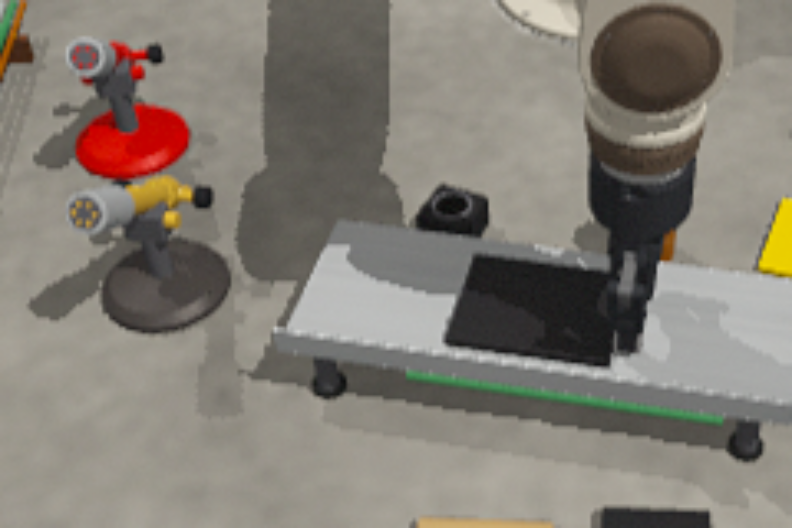

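The plate slides squarely with the tips against its right edge. I'll continue most of the way, then re-measure.

apply_moves:
  rows:
    - [[0,0,3,0,0,0,0.6],[0,0,8,0,0,0,0.6],[0,0,15,0,0,0,0.6],[0,0,23,0,0,0,0.6],[0,0,31,0,0,0,0.6],[0,0,39,0,0,0,0.6],[0,0,47,0,0,0,0.6],[0,0,55,0,0,0,0.6],[0,0,63,0,0,0,0.6],[0,0,71,0,0,0,0.6],[0,0,79,0,0,0,0.6],[0,0,87,0,0,0,0.6],[0,0,95,0,0,0,0.6],[0,0,103,0,0,0,0.6],[0,0,111,0,0,0,0.6],[0,0,119,0,0,0,0.6],[0,0,126,0,0,0,0.6],[0,0,131,0,0,0,0.6],[0,0,134,0,0,0,0.6],[0,0,135,0,0,0,0.6]]

```text
time: 9.05
ee_pos: [0.5809, -0.0994, 0.0581]
tcp_rot: [73.5, 90.0, -25.5]
wrist_force: [-0.4, 2.3, -1.2]
opening: 0.0513
```

Run:
```python
from h import *
o=get_obs();print(o['time'],o['ee_pos'],o['wrist_force'],toled(o['ee_pos']))
print(rel(led(.0016,-.102,.0582),Rt(),o))
for n in('scene','top'):
    p=cams.camera(n);save(p,n+'5');m=meas(p)
    if n=='scene':cv2.imwrite('pics/s5c.png',cv2.resize(p['pixels'][120:280,100:340,::-1],None,fx=3.3,fy=3.3))
```

```text
9.05 [ 0.58093084 -0.09941613  0.05807396] [-0.3699313   2.29016368 -1.24352771] (np.float64(0.0012727789711366687), np.float64(-0.06652492748375806))
(array([-0.1,  0.4, 35.5]), array([-0.0014,  0.0002, -0.0008]))
plate in ledge: c [ 0.0026 -0.1431] size [102.61126709 130.29866028] yaw -0.41 zmed 0.0694 ext [-0.0451  0.0537] [-0.2076 -0.0796]
plate in ledge: c [-0.0016 -0.1934] size [21.93770409 97.31955719] yaw 88.97 zmed 0.0676 ext [-0.0497  0.0466] [-0.2043 -0.1821]
```

View pics/s5c.png

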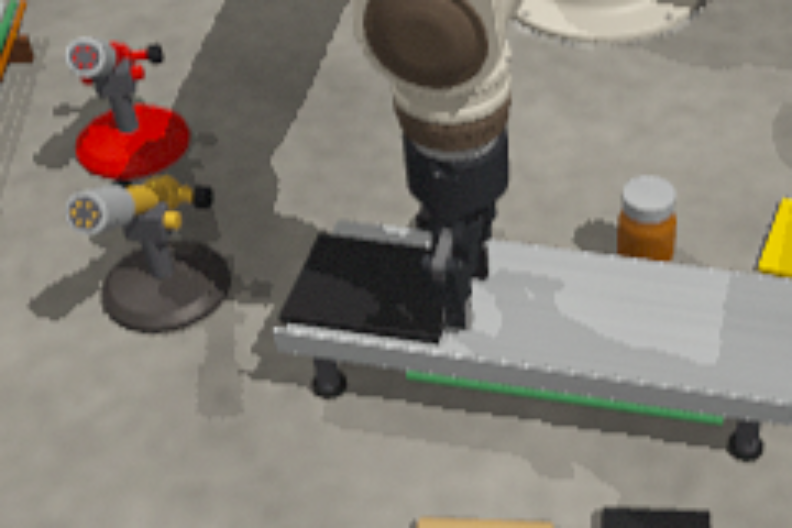

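Tool and camera agree that the plate centre is at about y = -0.142. That leaves 35 mm.

apply_moves:
  rows:
    - [[0,0,2,0,0,0,0.6],[0,0,5,0,0,0,0.6],[0,0,9,0,0,0,0.6],[0,0,13,0,0,0,0.6],[0,0,17,0,0,0,0.6],[0,0,21,0,0,0,0.6],[0,0,25,0,0,0,0.6],[0,0,29,0,0,0,0.6],[0,0,32,0,0,0,0.6],[0,0,34,0,0,0,0.6],[0,0,35,0,0,0,0.6],[0,0,35,0,0,0,0.6]]

```text
time: 10.35
ee_pos: [0.5755, -0.134, 0.0581]
tcp_rot: [52.7, 89.9, -46.4]
wrist_force: [-0.4, 0.1, 0.4]
opening: 0.0511
```

apply_moves:
  rows:
    - [[0,0,-5,0,0,0,0.6],[0,0,-15,0,0,0,0.6],[0,0,-30,0,0,0,0.6],[-10,0,-45,0,0,0,0.6],[-40,0,-60,0,0,0,0.6],[-80,0,-75,0,0,0,0.6],[-120,0,-90,0,0,0,0.6],[-160,0,-110,0,0,0,0.6],[-200,0,-130,0,0,0,0.6],[-200,0,-130,0,0,0,0.6]]

```text
time: 11.35
ee_pos: [0.5971, -0.0021, 0.265]
tcp_rot: [97.4, 89.4, -1.5]
wrist_force: [0.2, -0.6, 0.1]
opening: 0.0516
```

Run:
```python
from h import *
o=get_obs();print(o['time'],o['ee_pos'],o['wrist_force'],toled(o['ee_pos']))
for n in('scene','top','wrist'):
    p=cams.camera(n);save(p,n+'6');m=meas(p)
    if n!='wrist':
      L,P,t,d,W=plate_ledge(p,False);print('L rect',L)
      q=W[...,:2]-L0;X=q@ex;Y=q@ey;g=p['pixels'].mean(-1)
      b=(g>110)&(abs(W[...,2]-.06)<.004)&(abs(X)>.056)&(abs(X)<.07)&(Y>-.23)&(Y<.22)
      print(n,'ledge bare y ends',Y[b].min().round(4),Y[b].max().round(4))
    for l in ['jar','mould','tool_block','paddle','burner']:
        print(l,[(np.round(d['at'],3).tolist(),round(d['confidence'],2)) for d in cams.find_in(l,p)][:2])
    if n=='scene':cv2.imwrite('pics/s6c.png',cv2.resize(p['pixels'][120:280,100:340,::-1],None,fx=3.3,fy=3.3))
```

```text
11.35 [ 0.59707942 -0.00207338  0.26504199] [ 0.24937828 -0.64132667  0.07692546] (np.float64(0.0021153319491100915), np.float64(0.03214460757029548))
plate in ledge: c [ 0.0023 -0.1789] size [103.64565277 131.00747681] yaw -0.07 zmed 0.0695 ext [-0.046   0.0534] [-0.2427 -0.1138]
L rect (array([ 0.57857837, -0.05537918]), array([137.17381287, 441.84765625]), np.float32(-9.293659))
scene ledge bare y ends -0.2016 0.1961
jar [([0.475, 0.048, 0.055], 0.88)]
mould [([0.437, -0.128, 0.03], 0.77)]
tool_block [([0.658, 0.305, 0.068], 0.96)]
paddle [([0.763, 0.03, 0.008], 0.84), ([0.438, -0.126, 0.032], 0.6)]
burner [([0.526, -0.364, 0.02], 0.88), ([0.325, -0.447, 0.024], 0.56)]
plate in ledge: c [-0.0012 -0.1745] size [100.86825562 129.91903687] yaw 0.59 zmed 0.068 ext [-0.0506  0.048 ] [-0.2386 -0.112 ]
L rect (array([ 0.56492456, -0.1844827 ]), array([153.86747742, 172.86470032]), np.float32(-8.779287))
top ledge bare y ends -0.1969 0.2024
jar [([0.604, 0.104, 0.06], 0.52)]
mould [([0.606, 0.103, 0.058], 0.74), ([0.429, -0.136, 0.034], 0.58)]
tool_block [([0.629, 0.308, 0.065], 0.82)]
paddle []
burner [([0.513, -0.361, 0.086], 0.91), ([0.314, -0.443, 0.069], 0.85)]
plate in ledge: c [ 0.0021 -0.157 ] size [ 93.64317322 101.02037048] yaw -90.0 zmed 0.0683 ext [-0.0467  0.0519] [-0.2009 -0.1114]
jar [([0.469, 0.052, 0.074], 0.7)]
mould [([0.433, -0.11, 0.035], 0.91)]
tool_block []
paddle [([0.764, 0.036, 0.008], 0.83)]
burner []
```

View pics/s6c.png

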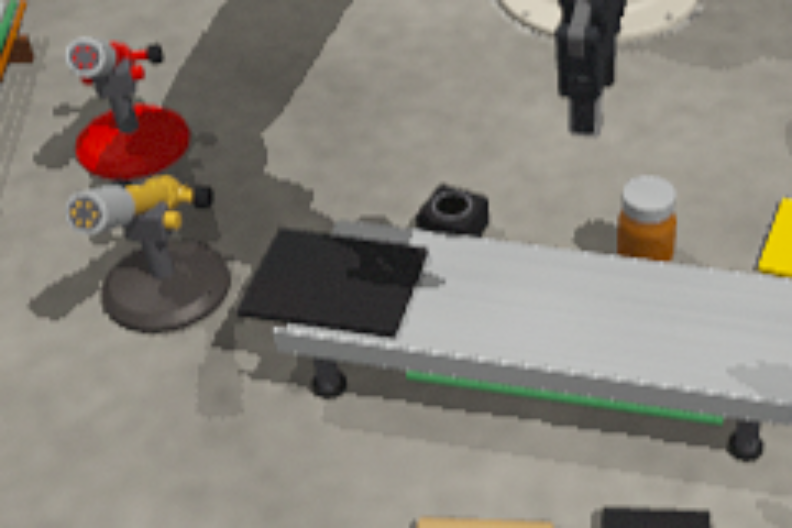

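View pics/top6.png

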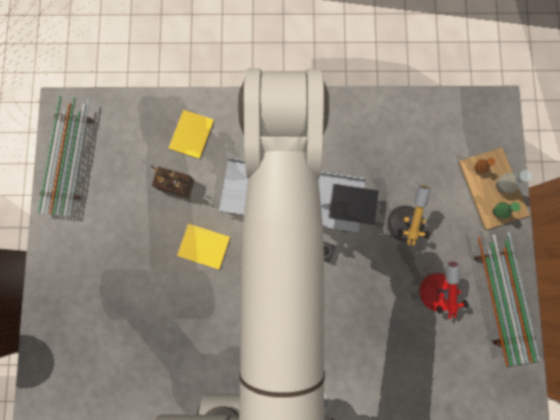

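The scene picture shows the plate flat and square, with about 42 mm past the burner-side end. The hand is clear and the other things are where they were. Handing in.

```bash
python3 -c "
from h import *
print(bot.job_done())"
```

```text
the job is handed in; nothing more can be done
None
```

I pushed the plate about 225 mm along the ledge towards the burner, using both fingertips spread about 51 mm apart on its far edge. Then I backed the hand off, raised it about 200 mm above the bench clutter, and handed the job in at about 11.5 s.

**Plate position:** the last scene and top pictures put its centre at y ≈ -0.176 to -0.178 m in the ledge frame, after correcting each camera by where it saw the ledge's end. That is about 41–43 mm sticking out, against an allowed 30–56 mm. It is within 3 mm of the ledge's centre line, turned less than 1° from square, and lying flat with its top at 0.068–0.0695 m.

**Other things:** the scene camera found the jar, mould, tool block, paddle and burner within 4 mm of where they started, and wrist force stayed near noise (about 2 N at most) whenever I read it.

**Checks that disagreed:**
- **Cameras:** the scene and top cameras differ by 3–4 mm in absolute position.
- **Plate in the wrist picture:** its last reading (y -0.157 m) seems to come from the plate being only partly in view, so I set it aside.
- **Jar, mould and paddle:** in the last top picture, part of the arm was reported as the jar and the mould, and the paddle was not found because the arm hid it. The wrist camera put the mould about 18 mm from its start, but I trusted the scene camera, which had it within 4 mm.

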